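# Trace the board's edge gap with a T-handled probe

## Task

Check that the L-shaped gap between the circuit board and its steel tray is clear, so that the board can be lifted out: take the T-handled probe from its rest, put its tip well down into the free end of the gap's longer leg, and guide it along the gap, round the corner, to the far end of the shorter leg. Keep the tip down in the gap all the way, move it slower than 10 cm a second while it is in there and do not force it against the tray; lift it out only at the end. Then hang the probe back on its rest, its handle lying in both notches as at first, and leave everything else where it stands.

Things in the scene. Friction and masses are not known exactly. Their poses are not given: they have to be found in the camera images.
- probe: loose T-handled probe, 0.12 kg, 109 mm tall. Origin at its tip, z up the shank, x along the handle. Black bar handle 120 (x) x 20 (y) x 24 (z) mm, underside 85 mm above the tip: grip it midway, across the 20 mm. Steel shank 11 mm thick, its last 33 mm a 6 mm round-ended pin. Starts on the rest, tip down. The same either way round
- probe_tip (a point): the probe's very tip (the origin of probe)
- rest: grey fixed stand, base 120 (x) x 70 (y) x 10 mm, two upright cheeks 10 mm thick, 56 mm wide (y), at x = +44 and -44 mm. Each has in its top a notch open upward, 32 mm wide (y), floor 105 mm and ears 115 mm above the table; the handle lies in both, along x, with 6 mm play at each side. Origin: underside centre, on the table, z up
- rest_seat (a point): where the probe's tip hangs when the handle lies centred in both notches: on the rest's centre line, 20 mm above the table. Axes as rest
- tray: fixed steel tray 200 (x) x 170 (y) mm, 4 mm walls 22 mm high, with a green board, top at 18 mm. L-shaped gap 12 mm wide, floor at 6 mm: longer leg (192 mm) inside the +y wall, its free end at the -x wall; shorter leg (120 mm) inside the +x wall, from the +y wall to a 36 mm high bracket. Heat sink 42 mm high beside the longer leg. Heights from the table. Origin: underside centre
- gap_start (a point): on the gap's floor and centre line near the free end of the longer leg, 8 mm from the end wall: tray frame (-88, 75, 6) mm. Axes as tray
- gap_corner (a point): on the gap's floor where the centre lines of both legs cross: tray frame (90, 75, 6) mm
- gap_end (a point): on the gap's floor and centre line near the end of the shorter leg, 8 mm before the port bracket: tray frame (90, -31, 6) mm
- jar: glass jar with a metal lid, 56 mm across, 65 mm high, loose bystander. Origin: underside centre
- dish: shallow glass dish, 88 mm across, 16 mm high, loose bystander. Origin: underside centre
- spool: grey wire spool standing on end, 68 mm across, 46 mm high, loose bystander. Origin: underside centre
- handset: old black keypad phone lying flat, 115 x 62 x 14 mm, loose bystander. Origin: underside centre
Things that resemble listed ones, but are neither listed nor needed, are in the scene too. What is shaped like the probe but orange, pink or red is not meant.

How it is judged:
By the outcome, as a careful person would: the job done as asked, in the order asked, and still so for the second after the job is handed in, with the robot touching nothing.
It also fails if it takes over 69 s, if anything falls off the work surface, if the arm or the gripper's body presses on something with over 40 N, if the wrist force passes 120 N, or if a joint passes its speed limit or range.

## Robot

A 6-joint arm with a two-finger parallel gripper is mounted at the origin on the work surface. World frame = base frame: x ahead of the robot, y to its left, z up, the work surface at z = 0. Lengths are in m, angles in rad, forces in N, time in s.
With the tool pointing down it reaches from about 0.275 to 0.975 m from the base axis. Payload 8.4 kg.
Tool frame: the origin (TCP) lies at the centre of the arm's flange, where the gripper is bolted on; the fingertips stand 190 mm ahead of it and the grasp point (between the pads) lies 171 mm ahead of it; z points along the fingers, y is the direction in which the jaws open and shut (so a half turn about z gives the same grasp; the last joint's range is limited). The gripper opens to 92 mm and grips with 3 to 60 N. Pads are 20 mm wide; open, the fingers measure 128 mm over their backs; the gripper's body (75 mm by 189 mm) begins 69 mm behind the grasp point.
Start: joints at [1.136, 0.353, 1.633, -0, 1.155, -0.002], TCP at [0.262, 0.567, 0.405] pointing down, gripper open.
Joint ranges: [-2.63, 2.63], [-0.92, 2.1], [0.06, 2.66], [-1.3, 4.44], [0, 2.69], [-3.02, 3.02]. Speed limits (rad/s): [2.22, 2.22, 2.79, 3.14, 3.14, 3.14].

## Interface

Orientations are given as a rotation vector (axis times angle).
In Python, from bench import arm gives the robot as it stands. Calls block until the motion is done:
- arm.goto(position, orientation): joint-space move of the TCP to a pose.
- arm.servo_line(position, rotation=None, rate=0.15): straight line of the TCP; rotation=None keeps the orientation; rate is the mean speed in m/s.
- arm.move_j(angles): joint-space move.
- arm.move_gripper(opening, newtons=None): finger opening in m; newtons is the grip in N (None keeps the last); returns when the fingers have stopped.
- arm.dwell(seconds).
- arm.solve_ik(position, orientation): joint angles nearest the present ones, or None.
- arm.snapshot(name): name is "scene" or "side" or "wrist"; returns a dict with "color" (420x560x3 uint8, red, green, blue), "fx", "fy", "cx", "cy" (pixels), "R" (3x3) and "t" (3): a world point X has camera coordinates R X + t. Camera axes: x right, y down, z forward; pixel columns grow to the right and rows downward; lengths in m; the calibration is good to about 2 mm. A picture is of the moment at which its call begins. There is no depth.
A pose or a line that the arm cannot do raises arm.PlanningError and nothing moves.
- arm.finish_job(): hands the job in, once; it reports no verdict.
Readings, each from a call of its own:
- arm.read_time_s(): time.
- arm.read_joint_pos(): joint angles.
- arm.read_qvel(): joint speeds.
- arm.read_effort(): joint torques, N m.
- arm.read_ee_pos(): TCP position.
- arm.read_eef_rot(): TCP orientation.
- arm.read_contact_force(): force on the tool from outside, world axes, zero at the start.
- arm.read_moment(): the same for the moment, N m.
- arm.read_gripper_width(): finger opening in m.
Only numpy, scipy, OpenCV 4.12 (cv2) and the standard library are available. Lean on these libraries where they do the work, as an engineer would, in place of code of your own. Each camera call takes 0.05 s, during which the arm holds its last target. There are 200 camera calls.

## Working session

There is one attempt and no reset: what is moved stays moved. The work goes in short steps, each a Python script; the robot and the scene stay as the last script left them, time stands still between calls to the robot, and variables do not carry over. Pictures are saved under pics/ and viewed, about 8 in all and at most 12, crops included, and the job is handed in when it is done.

```bash
ls; mkdir -p pics; python3 - <<'E'
from bench import arm
import cv2, numpy as np
for n in("scene","side"):
    s=arm.snapshot(n); cv2.imwrite(f"pics/{n}0.png",s["color"][:,:,::-1]); R=s["R"];print(n,s["fx"],s["cx"],s["cy"],(-np.array(R).T@s["t"]).round(3),np.array(R).round(3).tolist())
print(arm.read_time_s(),arm.read_eef_rot())
E
```

```text
pics
scene 524.2843133933441 273.56121164971574 208.7836352100369 [1.357 0.135 1.432] [[-0.138, 0.99, -0.002], [0.86, 0.119, -0.496], [-0.491, -0.07, -0.868]]
side 440.30816468122885 284.22863398797915 209.070126086641 [ 0.271 -0.839  0.846] [[0.944, -0.329, -0.008], [-0.218, -0.608, -0.763], [0.247, 0.722, -0.646]]
0.1 [-6.74529021e-01 -3.06805818e+00  1.86186708e-03]
```

View pics/scene0.png

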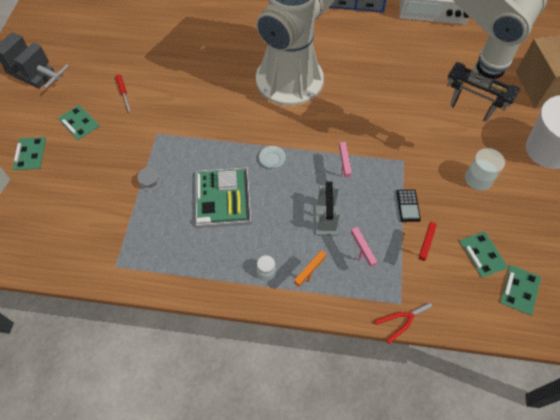

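View pics/side0.png

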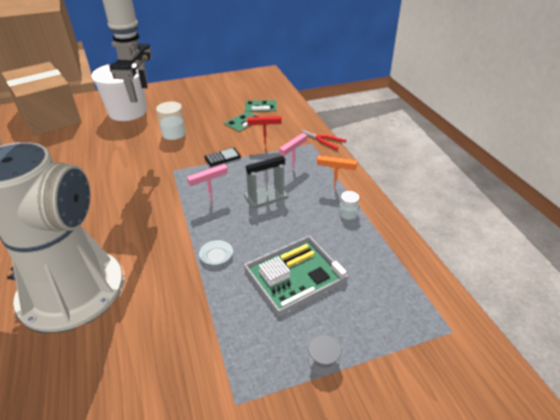

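Scene view: black handle at (330,200) on the grey rest (328,212), tray at (222,196), heat sink at (228,180). 
Possible confusions for the probe: pink (345,158), pink (364,246), orange (310,268) and red (428,240). The black one on the rest is the only match. The other green boards, at (78,121), (29,153), (483,253) and (521,289), have no tray.

```bash
cat > h.py <<'E'
from bench import arm
import cv2, numpy as np
from scipy.spatial.transform import Rotation as Ro
def snap(n,f=None):
    s=arm.snapshot(n)
    s["R"]=np.array(s["R"]);s["t"]=np.array(s["t"])
    if f: cv2.imwrite("pics/"+f,s["color"][:,:,::-1]); np.savez("pics/"+f+".npz",**s)
    return s
def ray(s,uv,z):
    d=s["R"].T@np.array([(uv[0]-s["cx"])/s["fx"],(uv[1]-s["cy"])/s["fy"],1]); c=-s["R"].T@s["t"]
    return c+d*(z-c[2])/d[2]
def proj(s,X):
    p=s["R"]@np.array(X)+s["t"]; return np.array([s["fx"]*p[0]/p[2]+s["cx"],s["fy"]*p[1]/p[2]+s["cy"]])
def down(yaw):  # tool z down, tool y along world direction yaw
    y=np.array([np.cos(yaw),np.sin(yaw),0]);z=np.array([0,0,-1.]);x=np.cross(y,z)
    return Ro.from_matrix(np.c_[x,y,z]).as_rotvec()
E
python3 - <<'E'
from h import *
s=snap("scene");q=snap("side")
for n,uv,z in[("handle a",(330,183),.129),("handle b",(329,219),.129),("tray",(222,196),.018),("tray tl",(194,171),.022),("tr",(248,168),.022),("br",(250,222),.022),("bl",(196,225),.022),("sink",(228,178),.042),("pink1",(345,158),.12),("pink2",(364,246),.12),("orange",(310,268),.12),("dish",(272,157),.016),("jar",(266,264),.065),("spool",(148,177),.046)]: print(n,ray(s,uv,z).round(3))
for n,uv,z in[("handle a",(248,168),.129),("handle b",(284,159),.129),("sink",(274,272),.042)]: print("side",n,ray(q,uv,z).round(3))
w=snap("wrist"); print("wristcam rel tool",(Ro.from_rotvec(arm.read_eef_rot()).as_matrix().T@(-w["R"].T@w["t"]-arm.read_ee_pos())).round(3),w["fx"],(w["R"]@Ro.from_rotvec(arm.read_eef_rot()).as_matrix()).round(2).tolist())
E
```

```text
handle a [0.511 0.183 0.129]
handle b [0.632 0.19  0.129]
tray [ 0.534 -0.146  0.018]
tray tl [ 0.456 -0.253  0.022]
tr [ 0.421 -0.082  0.022]
br [ 0.616 -0.043  0.022]
bl [ 0.649 -0.205  0.022]
sink [ 0.48  -0.135  0.042]
pink1 [0.409 0.221 0.12 ]
pink2 [0.699 0.294 0.12 ]
orange [0.785 0.152 0.12 ]
dish [ 0.363 -0.011  0.016]
jar [0.766 0.028 0.065]
spool [ 0.514 -0.385  0.046]
side handle a [0.508 0.168 0.129]
side handle b [0.619 0.177 0.129]
side sink [ 0.477 -0.154  0.042]
wristcam rel tool [0.077 0.    0.02 ] 336.2100365366228 [[0.0, 1.0, -0.0], [-0.96, 0.0, -0.28], [-0.28, 0.0, 0.96]]
```

```bash
python3 - <<'E'
from h import *
for name,p,yaw in[("wp",(0.567,0.18,0.42),np.pi/2+.07),("wt",(0.534,-0.146,0.36),np.pi/2+.17)]:
    best=None
    for y in(yaw,yaw+np.pi):
        o=down(y); x=np.array([np.sin(y),-np.cos(y),0]) # tool x = y cross z
        x=Ro.from_rotvec(o).as_matrix()[:,0]
        pp=np.array(p)+0.03*x
        q=arm.solve_ik(pp,o)
        print(y,None if q is None else np.round(q,2))
        if q is not None and (best is None or abs(q[5])<abs(best[0][5])): best=(q,pp,o)
    arm.goto(best[1],best[2]); arm.dwell(.2); snap("wrist",name+".png"); print(arm.read_time_s())
E
```

```text
1.6407963267948966 [ 0.32  0.25  1.75  0.    1.15 -1.32]
4.78238898038469 [ 0.29  0.34  1.62 -0.    1.18  1.79]
2.2417
1.7407963267948965 [-0.29  0.25  1.89  0.    1.   -2.03]
4.88238898038469 [-0.25  0.33  1.77  0.    1.04  1.15]
4.6167
```

View pics/wp.png

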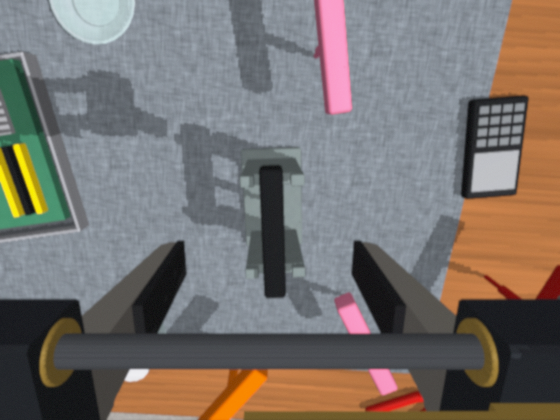

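View pics/wt.png

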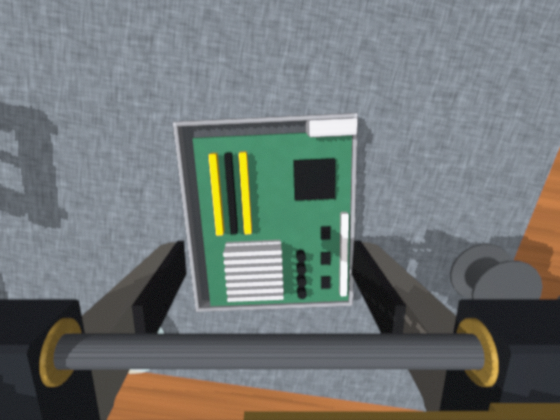

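wp: black handle runs from (271,167) to (275,297) and lies in both rest cheeks. 
wt: the gap's longer leg runs beside the heat sink from (200,303) up to the corner (187,130). The short leg goes right to the white bracket at (308,127). So tray +x is image-up and +y is image-left.

```bash
cat > m.py <<'E'
from h import *
def tray(f):
    s=dict(np.load(f)); im=s["color"]; hsv=cv2.cvtColor(im,cv2.COLOR_RGB2HSV)
    g=((hsv[...,0]>60)&(hsv[...,0]<90)&(hsv[...,1]>110)&(hsv[...,2]>60)).astype(np.uint8)
    n,l,st,_=cv2.connectedComponentsWithStats(g); k=1+st[1:,4].argmax(); m=l==k
    print("bbox",st[k])
    x,y,w,h=st[k][:4]
    L=np.array([(np.flatnonzero(m[v])[0]-.5,v) for v in range(y+12,y+h-12)],float)
    T=np.array([(u,np.flatnonzero(m[:,u])[0]-.5) for u in range(x+12,x+int(w*.62))],float)
    out=[]
    for P in(L,T):
        W=np.array([ray(s,p,.018)[:2] for p in P])
        vx,vy,a,b=cv2.fitLine(W.astype(np.float32),cv2.DIST_HUBER,0,.001,.001).ravel()
        r=(W-[a,b])@[-vy,vx]; print("rms",r.std().round(5)); out.append((np.array([vx,vy]),np.array([a,b])))
    return s,out
def lines(out,s):
    (d1,p1),(d2,p2)=out
    c=np.linalg.solve(np.c_[d1,-d2],p2-p1); C=p1+d1*c[0]  # tray (84,69)
    if d1@(C-p1)<0: d1=-d1     # +x
    ex=d1; ey=np.array([-ex[1],ex[0]]); 
    print("corner",C.round(4),"yaw",np.arctan2(ex[1],ex[0]),"yaw from T",np.arctan2(*(d2*np.sign(d2@ey))[::-1])-np.pi/2)
    return C-ex*.084-ey*.069,ex,ey
if __name__=="__main__":
    s,out=tray("pics/wt.png.npz"); O,ex,ey=lines(out,s); print("O",O.round(4))
    for n,uv,t in[("TL",(176,123),(.1,.085)),("TR",(357,115),(.1,-.085)),("BR",(352,304),(-.1,-.085)),("BL",(197,311),(-.1,.085))]:
        d=ray(s,uv,.022)[:2]-O; print(n,(d@ex).round(4),(d@ey).round(4),t)
    s=dict(np.load("pics/wp.png.npz")); im=s["color"].max(2)
    m=np.zeros(im.shape,np.uint8); m[150:310,250:300]=im[150:310,250:300]<45
    n,l,st,_=cv2.connectedComponentsWithStats(m);k=1+st[1:,4].argmax();print(st[k])
    P=np.argwhere(l==k)[:,::-1]; 
    r=cv2.minAreaRect(np.array([ray(s,p,.129)[:2]*1000 for p in P],np.float32)); print("handle",r)
E
python3 m.py
```

```text
bbox [  193   134   158   171 14610]
rms 0.00031
rms 0.00028
corner [ 0.6041 -0.0614] yaw 0.21751964 yaw from T 0.21806908
O [ 0.5369 -0.1469]
TL 0.0988 0.0818 (0.1, 0.085)
TR 0.0982 -0.0843 (0.1, -0.085)
BR -0.0983 -0.0841 (-0.1, -0.085)
BL -0.0991 0.0834 (-0.1, 0.085)
[ 260  166   25  131 2696]
handle ((563.6519165039062, 183.70730590820312), (119.34011840820312, 18.306495666503906), 5.907891273498535)
```

```bash
cat >> h.py <<'E'
HC=np.array([.5637,.1837]); HY=.1031
O=np.array([.5369,-.1469]); TY=.2177
ORI=down(HY+np.pi/2+np.pi)
ex=np.array([np.cos(TY),np.sin(TY)]); ey=np.array([-ex[1],ex[0]])
def gap(x,y): return O+ex*x+ey*y
OFF=np.zeros(2)  # tcp xy = tip xy + OFF
def tcp(xy,tipz): return np.r_[xy+OFF,tipz+.097+.171]
E
python3 - <<'E'
from h import *
arm.move_gripper(.05,40)
arm.goto(tcp(HC,.12),ORI); f0=np.array(arm.read_contact_force())
arm.servo_line(tcp(HC,.020),rate=.12)
print(arm.read_ee_pos()-tcp(HC,.02),arm.read_contact_force())
arm.move_gripper(0.0,40); print("w",arm.read_gripper_width(),arm.read_contact_force(),f0)
arm.servo_line(tcp(HC,.17),rate=.15); arm.dwell(.2)
print("w",arm.read_gripper_width(),arm.read_contact_force(),arm.read_joint_pos())
arm.goto(tcp(gap(-.088,.075),.10),ORI)
arm.servo_line(tcp(gap(-.088,.075),.032),rate=.12);arm.dwell(.3)
for n in("wrist","scene","side"): snap(n,n+"1.png")
s=snap("side"); print(proj(s,np.r_[gap(-.088,.075),.032]),arm.read_time_s(),gap(-.088,.075))
s=snap("wrist"); print(proj(s,np.r_[gap(-.088,.075),.032]))
E
```

```text
[3.75872446e-04 1.60260906e-05 6.49292615e-04] [-0.41586514  0.48531539 -0.72961631]
w 0.019747734755305446 [0.03819191 0.50896042 3.56694112] [ 0.16191464 -0.09425154 -0.18909204]
w 0.019656436905408137 [-0.13744653 -0.06445251 -1.12689197] [ 3.12497734e-01  2.74335359e-01  1.66905688e+00 -1.11414366e-07
  1.19969547e+00  1.78017660e+00]
[250.40182115 261.63814832] 11.9083 [ 0.43477825 -0.09267687]
[268.0961379  216.31745678]
```

View pics/wrist1.png

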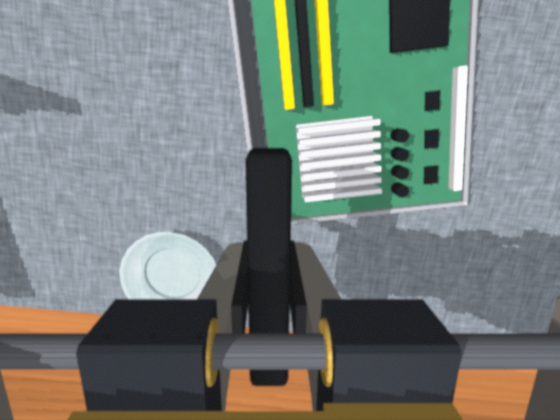

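```bash
python3 - <<'E'
import cv2
im=cv2.imread("pics/side1.png")[170:330,200:380]; cv2.imwrite("pics/side1c.png",cv2.resize(im,None,fx=3.7,fy=3.7,interpolation=2))
E
```

```text
(no output)
```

View pics/side1c.png

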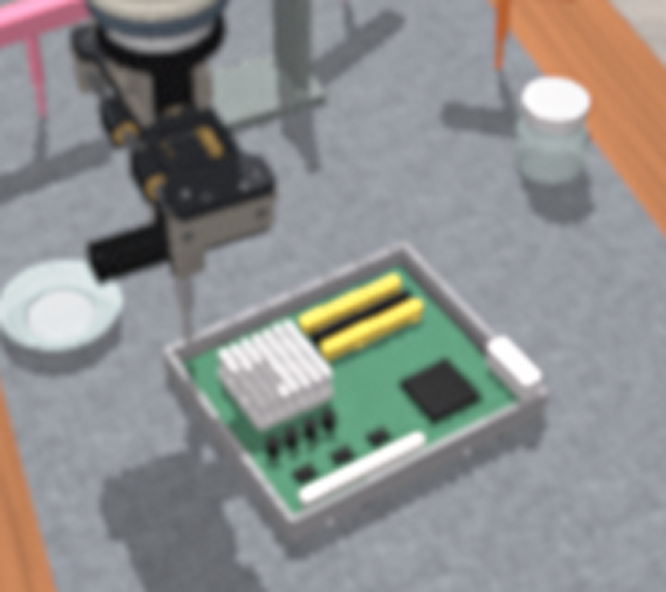

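wrist1: handle held midway, centred in the fingers at (269,267). 
side1c: the pin tip is just inside the tray's gap corner at crop (187,335), which is full-image (250.5,260.5). The predicted position was (250.4,261.6), so they agree. Descending in steps with force checks.

```bash
python3 - <<'E'
from h import *
p=gap(-.088,.075)
f0=np.array(arm.read_contact_force())
for z in(.022,.018,.014,.0095):
    arm.servo_line(tcp(p,z),rate=.03); arm.dwell(.15)
    f=np.array(arm.read_contact_force())-f0; print(z,f.round(2),np.round(arm.read_ee_pos()-tcp(p,z),4))
    if np.linalg.norm(f)>4: arm.servo_line(tcp(p,.032),rate=.05); print("ABORT"); break
for n in("scene","side"): snap(n,n+"2.png")
print(arm.read_time_s())
a=cv2.imread("pics/side2.png")[220:300,230:350];b=cv2.imread("pics/scene2.png")[150:230,180:300]
cv2.imwrite("pics/c2.png",np.hstack([cv2.resize(i,(395,263),interpolation=2) for i in(a,b)]))
E
```

```text
0.022 [ 0.64  1.05 -1.79] [ 0.0001 -0.      0.0001]
0.018 [-0.08  1.15 -1.2 ] [0. 0. 0.]
0.014 [ 0.18  0.84 -0.38] [ 0. -0. -0.]
0.0095 [ 0.1   1.85 -0.78] [ 0. -0.  0.]
14.0083
```

View pics/c2.png

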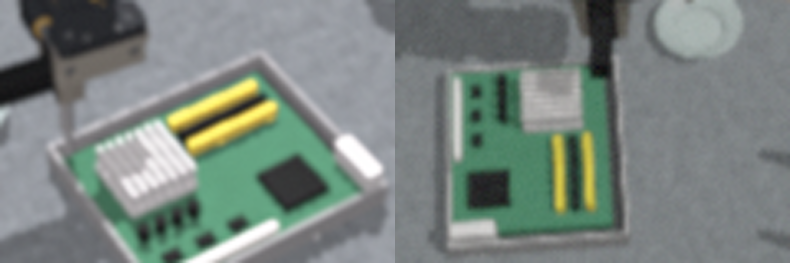

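c2: the pin is down inside the gap at the free end (left crop (68,140)), and nothing was disturbed. Now I'll sweep in short segments with force monitoring.

```bash
python3 - <<'E'
from h import *
F=[]
for _ in range(8): F.append(arm.read_contact_force()); arm.dwell(.03)
f0=np.mean(F,0); print("mean",f0.round(2),"sd",np.std(F,0).round(2))
def meas():
    f=np.mean([(arm.read_contact_force(),arm.dwell(.02))[0] for _ in range(4)],0); return f[:2]@ex,f[:2]@ey,f[2]
print("start",np.round(meas(),2))
off=0
for x in np.linspace(-.088,.090,7)[1:]:
    arm.servo_line(tcp(gap(x,.075+off),.0095),rate=.04); m=meas(); print(round(x,3),np.round(m,2),round(off,4))
    if max(map(abs,m))>8: print("STOP"); break
    if abs(m[1])>2.5: off+=np.sign(m[1])*.0007
snap("side","side3.png");snap("scene","scene3.png"); print(arm.read_time_s(),arm.read_gripper_width())
E
```

```text
mean [-0.14 -0.05 -1.65] sd [0.49 0.27 0.4 ]
start [ 0.26  0.36 -2.13]
-0.058 [-0.13 -0.13 -1.97] 0
-0.029 [ 0.2  -0.18 -1.36] 0
0.001 [ 0.17  0.24 -1.58] 0
0.031 [-0.25 -0.34 -1.64] 0
0.06 [ 0.12  0.17 -1.59] 0
0.09 [ 0.2   0.22 -1.4 ] 0
20.1917 0.019282683041093818
```

```bash
python3 - <<'E'
from h import *
def meas():
    f=np.mean([(arm.read_contact_force(),arm.dwell(.02))[0] for _ in range(4)],0); return f[:2]@ex,f[:2]@ey,f[2]
for y in np.linspace(.075,-.031,5)[1:]:
    arm.servo_line(tcp(gap(.090,y),.0095),rate=.04); m=meas(); print(round(y,3),np.round(m,2))
    if max(map(abs,m))>8: print("STOP"); break
snap("side","side4.png");snap("scene","scene4.png"); print(arm.read_time_s(),arm.read_gripper_width())
a=cv2.imread("pics/side4.png")[200:300,230:380];b=cv2.imread("pics/scene4.png")[150:250,180:330]
cv2.imwrite("pics/c4.png",np.hstack([cv2.resize(i,(395,263),interpolation=2) for i in(a,b)]))
E
```

```text
0.048 [-0.2   0.35 -1.61]
0.022 [-0.06 -0.01 -1.67]
-0.005 [-0.42  0.35 -1.89]
-0.031 [-0.43  0.03 -0.8 ]
23.8167 0.0197565559579736
```

View pics/c4.png

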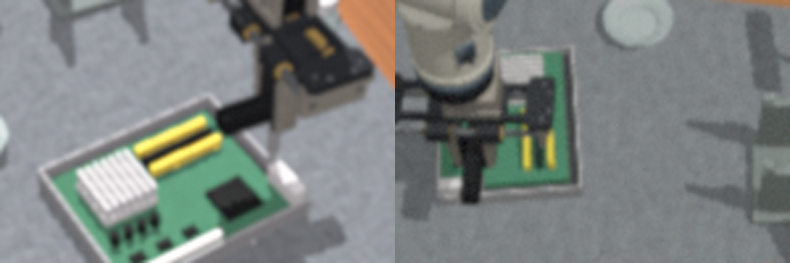

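c4: the pin is down in the gap right beside the white bracket (left crop (275,150)). No contact forces were felt on the way. Lifting out and returning to the rest.

```bash
python3 - <<'E'
from h import *
p=gap(.090,-.031)
arm.servo_line(tcp(p,.035),rate=.04); arm.servo_line(tcp(p,.15),rate=.12)
arm.goto(tcp(HC,.15),ORI); arm.servo_line(tcp(HC,.034),rate=.12); arm.dwell(.2)
f0=np.array(arm.read_contact_force()); print("hover",f0.round(2))
for z in(.026,.0215,.0205):
    arm.servo_line(tcp(HC,z),rate=.03); arm.dwell(.15); f=np.array(arm.read_contact_force())-f0; print(z,f.round(2))
    if np.abs(f).max()>6: print("contact");break
snap("side","side5.png");snap("scene","scene5.png"); print(arm.read_time_s())
a=cv2.imread("pics/side5.png")[130:230,200:350];b=cv2.imread("pics/scene5.png")[150:250,260:410]
cv2.imwrite("pics/c5.png",np.hstack([cv2.resize(i,(395,263),interpolation=2) for i in(a,b)]))
E
```

```text
hover [ 0.26  0.34 -1.37]
0.026 [ 0.33 -1.03  0.11]
0.0215 [ 0.2  -0.06  0.3 ]
0.0205 [-0.5  -0.8  -0.14]
29.8583
```

View pics/c5.png

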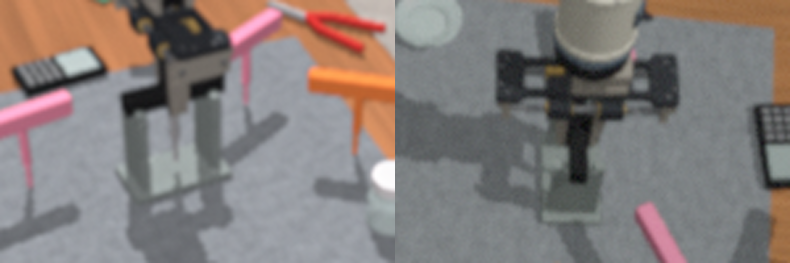

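c5: the handle is over both cheeks, in the notches. Seating gently, releasing, then checking from the same wrist pose as before.

```bash
python3 - <<'E'
from h import *
f0=np.array(arm.read_contact_force())
for z in(.0198,.0192,.0186):
    arm.servo_line(tcp(HC,z),rate=.02); arm.dwell(.15); f=np.array(arm.read_contact_force())-f0; print(z,f.round(2))
    if f[2]>2: break
arm.move_gripper(.05); arm.dwell(.3)
arm.servo_line(tcp(HC,.12),rate=.10)
o=down(np.pi/2+.07); x=Ro.from_rotvec(o).as_matrix()[:,0]
o2=down(np.pi*1.5+.07); x2=Ro.from_rotvec(o2).as_matrix()[:,0]
arm.goto(np.array([.567,.18,.42])+.03*x2,o2); arm.dwell(.3)
s=snap("wrist","wp2.png"); snap("side","side6.png"); print(arm.read_time_s())
# expected projections with initial handle ends
hd=np.array([np.cos(HY),np.sin(HY)])
for k in(-.06,.06): print(proj(s,np.r_[HC+k*hd,.129]).round(1))
E
```

```text
0.0198 [-1.58  0.37  7.53]
33.0167
[266.1 304.4]
[261.  175.1]
```

View pics/wp2.png

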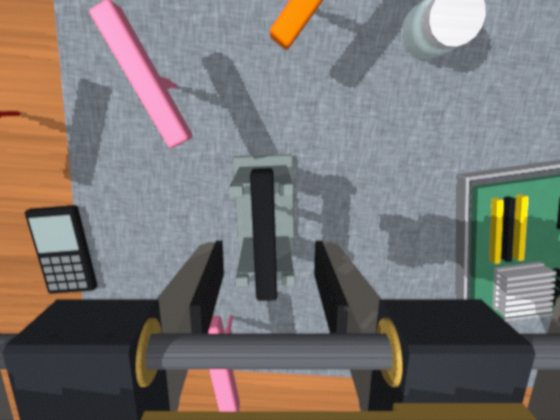

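```bash
python3 - <<'E'
from h import *
s=dict(np.load("pics/wp2.png.npz")); im=s["color"].max(2)
m=np.zeros(im.shape,np.uint8); m[150:320,245:282]=im[150:320,245:282]<45
n,l,st,_=cv2.connectedComponentsWithStats(m);k=1+st[1:,4].argmax();print(st[k])
print(cv2.minAreaRect(np.array([ray(s,p,.129)[:2]*1000 for p in np.argwhere(l==k)[:,::-1]],np.float32)))
for f in("side0.png","side6.png"):
    i=cv2.imread("pics/"+f).max(2)[145:185,240:295]; m=(i<45).astype(np.uint8)
    n,l,st,c=cv2.connectedComponentsWithStats(m);k=1+st[1:,4].argmax();print(f,st[k],c[k])
a=cv2.imread("pics/side6.png")[130:230,200:350]
b=cv2.imread("pics/side0.png")[130:230,200:350]
cv2.imwrite("pics/c6.png",np.hstack([cv2.resize(i,(395,263),interpolation=2) for i in(b,a)]))
E
```

```text
[ 251  169   25  130 2650]
((569.5264282226562, 184.0029754638672), (118.86115264892578, 18.13576889038086), 6.181673526763916)
side0.png [  7  13  37  16 207] [25.39130435 20.19806763]
side6.png [  7  13  37  16 204] [25.05882353 20.32352941]
```

View pics/c6.png

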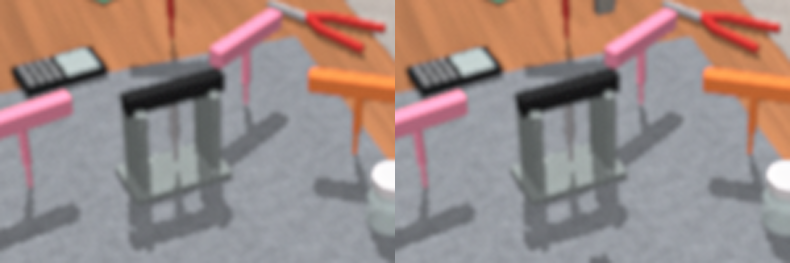

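```bash
python3 -c "
from bench import arm
arm.finish_job(); print(arm.read_time_s())"
```

```text
the job is handed in; nothing more can be done
the job is handed in; nothing more can be done
```

The gap is clear: I swept it end to end with the black probe, hung the probe back on its rest and handed the job in at about 33 s.

- **Sweep:** The tip was commanded to 9.5 mm above the table (about 3.5 mm above the gap floor). It went from the free end of the longer leg, round the corner, to beside the bracket, at a mean speed of 4 cm/s. Side forces read at each stop stayed under 0.5 N, and I lifted the probe out only at the end.
- **Return:** The handle touched down with about 7.5 N and I let go there. The side pictures before and after match, with the same handle outline and its centre within 0.4 px. The handle lies in both notches, and nothing nearby in that crop has moved.
- **Checks that disagreed:** The final wrist picture put the handle about 6 mm further along its own length than the first. The two were taken with the camera turned half round, and the side view shows no shift. I take it as about 3 mm of wrist-camera error each way, which would also have cancelled between the grasp and the tray.
- **Not checked:** I did not look again at the dish, jar or spool up close after the sweep.

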